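# Hang the stained slides to drain, then hold the slide warmer's cover open

### The job

These slides have just been stained: pick the slide carrier up by its blue handle and hang it by that handle on the two-prong hook of the drip stand, keeping it upright, and let go of it. Then lift the slide warmer's cover by its black handle and keep holding it open at about 60 degrees, because it falls shut by itself and I need both hands to lay the slides in: finish while still holding it, and never let it slam. Leave the stain jar and the dropper bottle by the warmer standing where they are.

Things in the scene. Friction and masses are not known exactly. Their poses are not given: they have to be found in the camera images.
- carrier: Loose steel slide carrier, about 0.3 kg, full of upright glass slides with violet smears: rack 84 (x) x 120 (y) x 34 mm high with a rigid upright bail handle in its y-z plane, 140 mm high in all. Origin: centre of its underside; z up. Two thin legs at y = -55 and +55 mm rise to the level blue handle bar; the loop below the bar is empty down to the rack.
- carrier_handle (a point): Middle of the carrier's blue handle bar, on its centre line, 135 mm above the carrier's underside; axes as the carrier's. The bar is 10 mm in diameter and runs along y, 100 mm clear between the legs: fingers that close along x can take it in the middle from above.
- stand: Fixed steel drip stand. Origin on the bench, z up, x from the hook's tips to the post. Two level prongs, 6 mm thick, at y = -34 and +34 mm, 200 mm high, run from a cross bar at x = +85 to x = -30 mm, then turn up to red tips at x = -36 mm, top 222 mm high. A 12 mm post at x = +85 mm, y = 0 carries the cross bar. Below: drip tray 150 x 150 x 14 mm high, from x = -53 to +97 mm.
- hook_rest (a point): Midway between the prongs, level with their upper sides (203 mm high), 36 mm behind the tips, at the stand's x = 0; axes as the stand's. The carrier hangs with its bar across both prongs, bar along this y, its middle 5 mm above this point and the rack's underside 73 mm above the bench; fingers holding the bar's middle pass between the prongs.
- warmer: Fixed slide warmer (flat electric hot plate for slides): white housing 200 (x) x 300 (y) x 70 mm high, control panel on its front (-x), hinged cover on top. Origin: centre of its underside; z up. The hinge line is parallel to y at x = +100 mm, 70 mm high.
- cover_hinge (a point): The warmer's hinged cover, about 0.5 kg: white frame 200 x 300 x 15 mm with a clear window. This point lies on the hinge line, midway along it, and turns with the cover; shut, its axes are the warmer's and the cover reaches from the hinge to x = -200 mm and from z = 0 to 15 mm.
- cover_handle (a point): Middle of the cover's black handle bar: 12 mm in diameter, along y, 108 mm clear between its two end legs. Seen from cover_hinge it is at x = -225, z = 43 mm; shut, it is 113 mm above the bench, 25 mm in front of the cover and 28 mm above its top, so open fingers fit on both sides from above. It swings on a 229 mm radius about the hinge line; the bar may turn between the pads.
- cover (a joint): Opening angle of the cover in rad: 0 shut (as it starts), growing as the front edge goes up and back; 60 degrees = 1.047; a stop at 1.48 (85 degrees). Nothing props the cover: it falls shut from any angle when let go. Lifting it takes about 3 N at the handle.
- dropper: Bystander: small amber dropper bottle with a black cap, 34 mm in diameter, 104 mm high, 60 g, standing on the bench near one front corner of the warmer. Origin: centre of its underside.
- jar: Bystander: violet stain jar with a black lid, 58 mm in diameter, 82 mm high, 150 g, standing on the bench near the other front corner of the warmer. Origin: centre of its underside.

How it is judged:
On the way:
1. the carrier hangs by its handle bar on both prongs of the stand and the fingers have let go of it (x of carrier_handle in the frame of stand between -0.034 and 0.082 m and y of carrier_handle in the frame of stand between -0.022 and 0.022 m and z of carrier_handle in the frame of stand between 0.203 and 0.214 m and angle between carrier's own z axis and vertical below 0.3 rad and contact force between stand and carrier above 1 N and contact force between the fingers and carrier below 0.05 N and linear speed of carrier below 0.15 m/s), for 0.3 s.
At the end, for the whole second after the job is handed in: The cover stands still at 60 degrees, give or take 10, carried by the robot's fingers and by nothing else, and the carrier hangs upright (within 17 degrees) by its handle bar on both prongs, between tips and post, touching no finger (all of step 1 and value of joint cover between 0.873 and 1.222 rad and velocity of joint cover between -0.1 and 0.1 rad/s and contact force between the fingers and cover above 0.5 N and contact force between each of carrier, dropper, jar and cover below 0.05 N); the arm keeps its last pose, push and grip.
It fails at once if the cover slams (falls faster than 2 rad/s) (velocity of joint cover below -2 rad/s).
It fails at once if the slide carrier is tipped by more than 35 degrees (angle between carrier's own z axis and vertical above 0.61 rad).
It fails at once if the dropper bottle or the stain jar is moved by more than 3 cm or knocked over (distance of any of dropper, jar from where it was at the start of the episode above 0.03 m or angle between any of dropper, jar's own z axis and vertical above 0.5 rad).
It also fails if it takes over 54 s, if anything falls off the work surface, if the arm or the gripper's body presses on something with over 40 N, if the wrist force passes 120 N, or if a joint passes its speed limit or range.

### The arm

A 6-joint arm with a two-finger parallel gripper is mounted at the origin on the work surface. World frame = base frame: x ahead of the robot, y to its left, z up, the work surface at z = 0. Lengths are in m, angles in rad, forces in N, time in s.
With the tool pointing down it reaches from about 0.35 to 0.85 m from the base axis. Payload 8.1 kg.
Tool frame: the origin (TCP) lies on the centre line of the jaws, within the pads' length; the fingertips stand 22 mm ahead of it and the grasp point (between the pads) lies 3 mm ahead of it; z points along the fingers, y is the line along which they close (so a half turn about z gives the same grasp; the last joint's range is limited). The gripper opens to 93 mm and grips with 3 to 60 N. Pads are 15 mm wide; open, the fingers measure 128 mm over their backs; the gripper's body (75 mm by 188 mm) begins 65 mm behind the grasp point.
Start: joints at [1.191, 0.13, 1.488, -0, 1.523, -0.085], TCP at [0.174, 0.574, 0.241] pointing down, gripper open.
Joint ranges: [-2.96, 2.96], [-0.89, 2.26], [0.02, 2.5], [-1.34, 4.48], [0, 2.73], [-2.66, 2.66]. Speed limits (rad/s): [2.39, 2.39, 2.79, 3.14, 3.14, 3.14].

### API

Orientations are given as a rotation vector (axis times angle).
In Python, from plant import robot, cams, telemetry, job gives the robot as it stands (robot), with the cameras (cams), the readings (telemetry) and the job (job).
- The arm moves only by the shell command python3 inch.py FILE [FORCE], which reads ROWS from the file FILE. ROWS is a JSON list of rows, 1 to 20 of them, each an object with the fields aperture (the finger opening in m), d (a list: dx, dy, dz in m), rz (a turn about the tool's z in rad); a field left out counts as zero (the opening has to be given); each row shifts and turns the commanded pose from where the row before left it, along the tool's axes as they then stand; what a row does not reach is not made up. A row lasts 1/10 s, in which the tool goes at most 0.05 m and 0.15 rad, less where a joint would pass 70% of its speed; a pose out of reach is approached as far as the arm can. The fingers move at their own pace and stop on an object; FORCE is the grip in N (left out, the last holds). Time passes only in rows, so rows that do not move let the fingers close. It prints the time, the measured TCP pose, the force, the opening and the grip force at its end. Input that does not fit is refused with a message, and nothing moves.
- telemetry.read_state(): the state, without advancing time (a new reading comes with each control period).
- cams.read_camera(name): name is "side" or "top"; returns a dict with "image" (384x512x3 uint8, red, green, blue), "fx", "fy", "cx", "cy" (pixels), "dist" ([k1, k2, p1, p2, k3] as OpenCV has them; the pictures are not rectified), "R" (3x3) and "t" (3): a world point X has camera coordinates R X + t. Camera axes: x right, y down, z forward; pixel columns grow to the right and rows downward; lengths in m; the calibration is good to about 2 mm. A picture is of the moment at which its call begins. There is no depth.
- job.close_job(): hands the job in; it is judged then, once.
The state is a dict: "t": time; "q": joint angles; "dq": joint speeds; "joint_torque": joint torques, N m; "tool_pos": TCP position; "orientation": TCP orientation; "force": force on the tool from outside, world axes, zero at the start; "wrist_torque": the same for the moment, N m; "opening": finger opening in m; "gripper_force": force on a finger pad.
Only numpy, scipy, OpenCV 4.12 (cv2) and the standard library are available. Lean on these libraries where they do the work, as an engineer would, in place of code of your own. Each camera call takes 0.05 s, during which the arm holds its last target. There are 200 camera calls.

## Working session

There is one attempt and no reset: what is moved stays moved. The work goes in short steps, Python scripts to look and compute and a shell command to move; the robot and the scene stay as the last step left them, time stands still between calls to the robot, and variables do not carry over. Pictures are saved under pics/ and viewed, at most 10 in all, crops included, and the job is handed in when it is done.

```bash
ls; mkdir -p pics; cat > h.py <<'E'
import cv2,numpy as np
from plant import robot, cams, telemetry, job
def und(c,p):
    K=np.array([[c['fx'],0,c['cx']],[0,c['fy'],c['cy']],[0,0,1]])
    return cv2.undistortPoints(np.array(p,float).reshape(-1,1,2),K,np.array(c['dist'],float)).reshape(-1,2)
def ray(c,p):
    R=np.array(c['R']);t=np.array(c['t'])
    d=np.c_[und(c,p),np.ones(len(np.array(p).reshape(-1,2)))]@R
    return -R.T@t,d/np.linalg.norm(d,axis=1)[:,None]
def onz(c,p,z):
    o,d=ray(c,p);return o+d*((z-o[2])/d[:,2])[:,None]
def tri(c1,p1,c2,p2):
    o1,d1=ray(c1,p1);o2,d2=ray(c2,p2);d1=d1[0];d2=d2[0]
    s=np.linalg.lstsq(np.c_[d1,-d2],o2-o1,rcond=None)[0]
    a=o1+s[0]*d1;b=o2+s[1]*d2
    return (a+b)/2,np.linalg.norm(a-b)
def proj(c,X):
    K=np.array([[c['fx'],0,c['cx']],[0,c['fy'],c['cy']],[0,0,1]])
    R=np.array(c['R'],float);return cv2.projectPoints(np.array(X,float).reshape(-1,1,3),cv2.Rodrigues(R)[0],np.array(c['t'],float),K,np.array(c['dist'],float))[0].reshape(-1,2)
def save(c,n,box=None,s=1):
    im=c['image'][:,:,::-1]
    if box: im=im[box[1]:box[3],box[0]:box[2]]
    cv2.imwrite('pics/'+n,cv2.resize(im,None,fx=s,fy=s,interpolation=cv2.INTER_CUBIC))
E
python3 - <<'E'
from h import *
import pickle
cs={}
for n in('side','top'):
    c=cams.read_camera(n);cs[n]=c;save(c,n+'0.png',s=1.5);o,_=ray(c,[[0,0]]);print(n,o,c['fx'])
pickle.dump(cs,open('c0.pkl','wb'))
print(telemetry.read_state())
E
```

```text
inch.py
pics
plant.py
side [ 0.52349662 -0.80882472  0.81237903] 470.56722681427357
top [ 0.4718909  -0.0268184   1.21189702] 374.4498402493803
{'t': 0.1, 'q': array([ 1.19058602e+00,  1.31111034e-01,  1.48917660e+00,  1.04024945e-05,
        1.52300780e+00, -8.53693917e-02]), 'dq': array([-9.88114666e-04, -9.02440530e-04, -2.21745132e-03,  4.65788955e-05,
       -2.81732254e-04,  1.16350533e-03]), 'joint_torque': array([ 7.18502974e-05, -5.61333954e+01, -4.93101668e+01,  7.70452595e-02,
        2.89845042e-02, -6.03157929e-06]), 'tool_pos': array([0.17412939, 0.57366981, 0.23967374]), 'orientation': array([-4.61400757e-01, -3.10711691e+00,  2.59847482e-03]), 'force': array([ 0.20407041, -0.84198539, -0.54183679]), 'wrist_torque': array([ 0.04151242,  0.01575778, -0.00199978]), 'gripper_force': 0.0, 'opening': 0.09312530321403412}
```

View pics/side0.png

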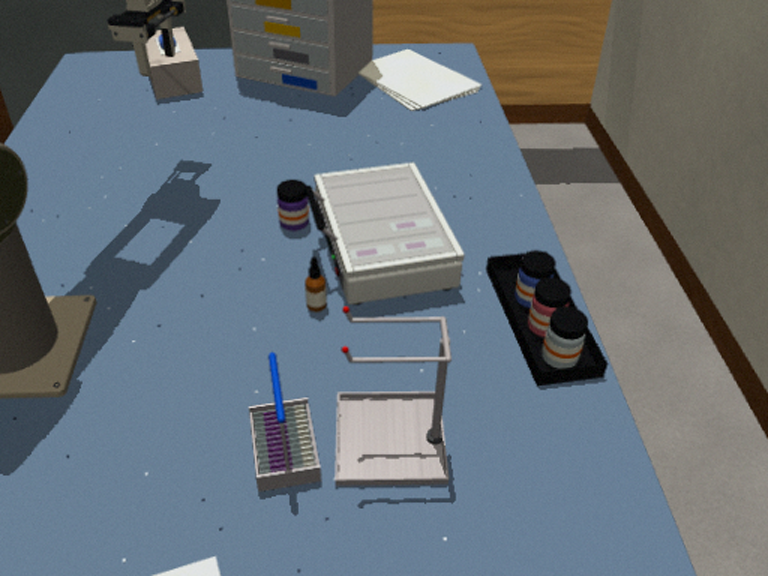

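View pics/top0.png

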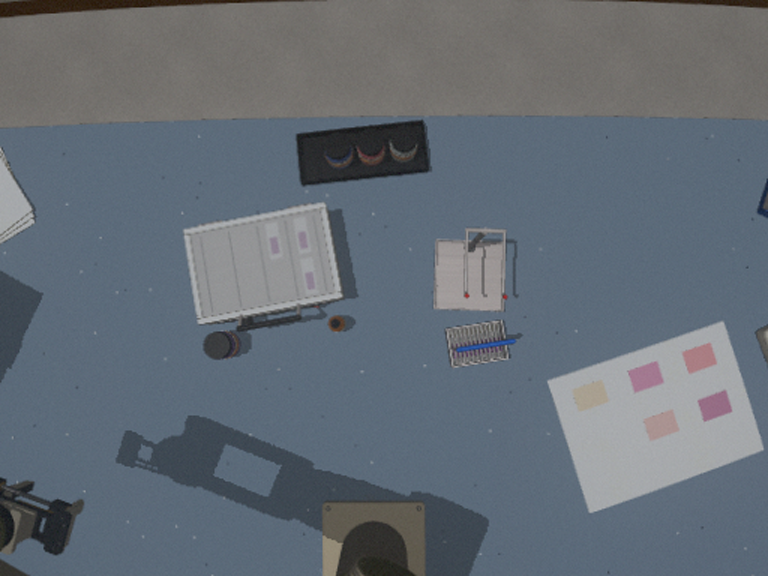

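The side view shows the carrier with its blue bar from (272,354) to (282,419), the red tips at (346,310) and (345,350), and the dropper at (316,290). The jar is at (293,205), and the black cover handle runs along the warmer's left edge from about (312,190) to (335,265). In the top view the bar is at (453,350)-(515,341), the tips are at (466,296) and (504,297), and the cover handle is at (238,324)-(300,317). These are 1.5x pixel positions.

```bash
cat >> h.py <<'E'
def blobs(m,amin=5):
    n,l,s,ce=cv2.connectedComponentsWithStats(m.astype(np.uint8))
    return sorted([(s[i,4],ce[i],s[i,:4],l==i) for i in range(1,n) if s[i,4]>=amin],key=lambda b:-b[0])
def hsv(c): return [a.astype(int) for a in cv2.split(cv2.cvtColor(np.ascontiguousarray(c['image']),cv2.COLOR_RGB2HSV))]
def ends(m):
    ys,xs=np.nonzero(m);P=np.c_[xs,ys].astype(float);mu=P.mean(0)
    u=np.linalg.svd(P-mu,full_matrices=False)[2][0];s=(P-mu)@u
    return mu+u*s.min(),mu+u*s.max(),mu
E
python3 - <<'E'
from h import *
import pickle
cs=pickle.load(open('c0.pkl','rb'))
for n in cs:
    c=cs[n];h,s,v=hsv(c)
    print(n,'blue');
    for b in blobs((h>105)&(h<125)&(s>180)&(v>90))[:4]: print(b[0],b[1].round(1),b[2],[e.round(1) for e in ends(b[3])])
    print('red')
    for b in blobs(((h<6)|(h>174))&(s>170)&(v>90),2)[:4]: print(b[0],b[1].round(1),b[2])
    print('dark')
    for b in blobs((v<50),20)[:10]: print(b[0],b[1].round(1),b[2])
    print('orange')
    for b in blobs((h>4)&(h<18)&(s>150)&(v>50),8)[:10]: print(b[0],b[1].round(1),b[2])
save(cs['side'],'s1.png',(170,90,330,220),5)
save(cs['top'],'t1.png',(110,120,360,260),3.2)
E
```

```text
side blue
216 [184.  258.1] [179 235  11  46] [array([180.7, 234.9]), array([187.2, 280.1]), array([184. , 258.1])]
red
12 [230.2 205.7] [229 204   4   4]
12 [229.5 232.5] [228 231   4   4]
dark
3120 [362.9 211.1] [325 168  80  89]
2723 [ 13.4 178.7] [  0  99  38 147]
2428 [456.8 184.2] [389  72 123 219]
541 [98.3 10.7] [71  0 58 26]
401 [200.2 131.7] [185 120  32  34]
187 [ 2.7 79.7] [ 0 59  9 36]
119 [193.6  37.1] [182  33  23   9]
87 [110.9  27.8] [107  19   8  19]
80 [20.4 13.4] [11  4 17 20]
79 [209.4 179.1] [206 171   8  15]
orange
3709 [343.4  34. ] [249   0 158  82]
115 [361.7  52.6] [353  40  19  24]
110 [209.9 189.3] [204 184  13  11]
65 [373.8 235. ] [362 227  26  12]
34 [195.2 144.4] [186 142  19   5]
33 [358.1 212.7] [353 206  13  11]
30 [348.6 193.5] [344 188  12  10]
28 [363.8  62.9] [360  59   9   8]
19 [275.6  25.3] [273  23   7   6]
15 [341.9  29.4] [339  27   6   6]
top blue
65 [324.  229.9] [305 226  38   8] [array([342.2, 227. ]), array([305., 233.]), array([324. , 229.9])]
red
2 [336.  197.5] [336 197   1   2]
dark
2449 [240.7 100.8] [198  81  88  42]
901 [250.8 368.7] [225 348  51  36]
668 [ 32.2 348.3] [  0 325  48  45]
652 [49.8  3.2] [  0   0 129  11]
200 [  3.5 350.2] [  0 336   9  29]
112 [488.2   1.3] [465   0  47   5]
38 [ 17.  325.2] [ 11 322  11   7]
orange
```

View pics/s1.png

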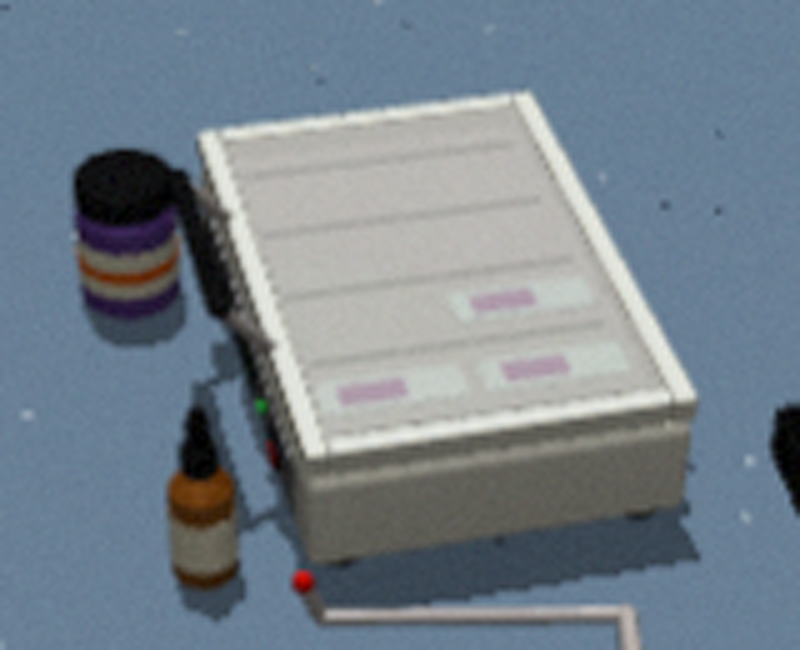

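View pics/t1.png

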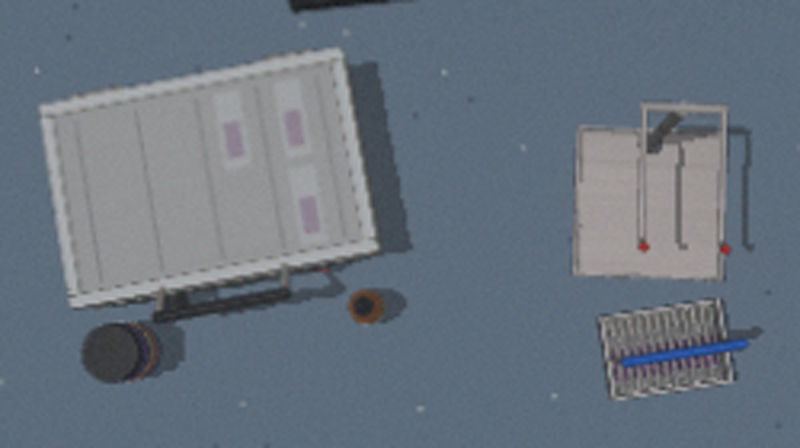

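The crops show the cover handle from (206,126) to (214,152) in the side image and from (158,219) to (201,212) in the top image. The jar lid lies just in front of its far end and the dropper beyond its near end.

```bash
python3 - <<'E'
from h import *
import pickle
cs=pickle.load(open('c0.pkl','rb'));S=cs['side'];T=cs['top']
np.set_printoptions(precision=4,suppress=True)
h,s,v=hsv(T)
red=blobs(((h<8)|(h>172))&(s>100),2)
for b in red[:6]: print('red',b[0],b[1])
def t(n,a,b): X,e=tri(S,a,T,b);print(n,X,'gap %.4f'%e);return X
# bar: line-plane: triangulate ends
a=t('bar near',[187.2,280.1],[342.2,227.]);b=t('bar far',[180.7,234.9],[305,233.]);t('bar mid cent',[184,258.1],[324,229.9])
print('yaw bar',np.degrees(np.arctan2(*(b-a)[[1,0]])),np.linalg.norm(b-a))
l=t('tipL',[230.2,205.7],[310.9,196.9]);r=t('tipR',[229.5,232.5],[336.6,197.5])
cl=t('cornL',[443/1.5,320/1.5],[310.9,152.7]);cr=t('cornR',[448/1.5,358/1.5],[337.3,153])
print('corner on plane .2',onz(T,[[310.9,152.7],[337.3,153]],.2))
n=(l-r);print('stand y yaw',np.degrees(np.arctan2(n[1],n[0])))
hf=t('h far',[206,125.6],[158.4,218.75]);hn=t('h near',[214,152],[200.6,211.6])
n=hf-hn;print('yaw handle',np.degrees(np.arctan2(n[1],n[0])),np.linalg.norm(n),(hf+hn)/2)
C=onz(T,np.array([[40,108],[340,52],[378,246],[72,304]])/3.2+[110,120],.085);print('cover corners',C)
print('onz handle mid .113',onz(T,[[179.5,215.2]],.113))
print('jar top',onz(T,[[115/3.2+110,352/3.2+120]],.082),'dropper cap',onz(T,[[364/3.2+110,306/3.2+120]],.1))
E
```

```text
red 6 [336.  197.5]
red 5 [310.8 196.6]
red 3 [242. 103.]
red 2 [76.5  1.5]
bar near [ 0.4498 -0.2728  0.133 ] gap 0.0007
bar far [ 0.4338 -0.1645  0.1381] gap 0.0005
bar mid cent [ 0.442  -0.22    0.1328] gap 0.0006
yaw bar 98.41399473784335 0.10955994482073615
tipL [ 0.5322 -0.1715  0.2183] gap 0.0008
tipR [ 0.5295 -0.24    0.2186] gap 0.0004
cornL [ 0.6546 -0.1769  0.1976] gap 0.0005
cornR [ 0.6513 -0.2481  0.2044] gap 0.0013
corner on plane .2 [[ 0.654  -0.1766  0.2   ]
 [ 0.6527 -0.2491  0.2   ]]
stand y yaw 87.6714523378275
h far [0.478  0.2642 0.1101] gap 0.0020
h near [0.4988 0.1378 0.1142] gap 0.0028
yaw handle 99.32236411458241 0.1281513169339381 [0.4884 0.201  0.1121]
cover corners [[0.6779 0.386  0.085 ]
 [0.7283 0.0949 0.085 ]
 [0.5419 0.0588 0.085 ]
 [0.4888 0.351  0.085 ]]
onz handle mid .113 [[0.4872 0.2005 0.113 ]]
jar top [[0.4432 0.3098 0.082 ]] dropper cap [[0.4853 0.0708 0.1   ]]
```

```bash
echo '[{"aperture":0.093,"rz":0.141},{"aperture":0.093,"rz":0.141},{"aperture":0.093,"rz":0.141},{"aperture":0.093,"rz":0.141},{"aperture":0.093,"rz":0.141},{"aperture":0.093,"rz":0.141},{"aperture":0.093,"rz":0.141},{"aperture":0.093,"rz":0.141},{"aperture":0.093,"d":[-0.04,0.015,0]},{"aperture":0.093,"d":[-0.04,0.015,0]},{"aperture":0.093,"d":[-0.04,0.015,0]},{"aperture":0.093,"d":[-0.04,0.015,0]},{"aperture":0.093,"d":[-0.04,0.015,0]},{"aperture":0.093,"d":[-0.04,0.015,0]},{"aperture":0.093,"d":[-0.04,0.015,0]},{"aperture":0.093,"d":[-0.04,0.015,0]},{"aperture":0.093,"d":[-0.04,0.015,0]},{"aperture":0.093,"d":[-0.04,0.015,0]}]' > path.dat && python3 inch.py path.dat && echo '[{"aperture":0.093,"d":[-0.04,0,0]},{"aperture":0.093,"d":[-0.04,0,0]},{"aperture":0.093,"d":[-0.04,0,0]},{"aperture":0.093,"d":[-0.04,0,0]},{"aperture":0.093,"d":[-0.04,0,0]},{"aperture":0.093,"d":[-0.04,0,0]},{"aperture":0.093,"d":[-0.04,0,0]},{"aperture":0.093,"d":[-0.04,0,0]},{"aperture":0.093,"d":[-0.04,0,0]},{"aperture":0.093,"d":[-0.04,0,0]},{"aperture":0.093,"d":[-0.02,0,0]},{"aperture":0.093},{"aperture":0.093}]' > path.dat && python3 inch.py path.dat
cat >> h.py <<'E'
def to(x,y,z,yaw):
    s=telemetry.read_state();p=np.array(s['tool_pos']);R=cv2.Rodrigues(np.array(s['orientation']))[0]
    d=R.T@(np.array([x,y,z])-p);cur=np.arctan2(R[1,1],R[0,1])
    a=(cur-np.radians(yaw)+np.pi)%(2*np.pi)-np.pi
    print('tcp',p.round(4),'yaw %.2f'%np.degrees(cur),'tilt',R[:,2].round(4),'-> tool d',d.round(4),'turn %.4f'%a,'F',s['force'].round(2),'open %.4f grip %.1f t %.1f'%(s['opening'],s['gripper_force'],s['t']))
E
python3 -c "
from h import *
to(.442,-.219,.138,8.4)"
```

```text
t: 1.9
tool_pos: [0.3819, 0.1989, 0.2404]
orientation: [-2.051, -2.38, 0.0]
force: [1.0, -0.3, 0.5]
opening: 0.0928
gripper_force: 0.0
t: 3.2
tool_pos: [0.4432, -0.2146, 0.24]
orientation: [-2.051, -2.377, -0.0]
force: [-0.4, 0.3, -0.3]
opening: 0.0931
gripper_force: 0.0
tcp [ 0.4432 -0.2146  0.24  ] yaw 8.42 tilt [-0.0011  0.0011 -1.    ] -> tool d [-0.0043 -0.0017  0.102 ] turn 0.0003 F [-0.39  0.28 -0.3 ] open 0.0931 grip 0.0 t 3.2
```

```bash
echo '[{"aperture":0.093,"d":[-0.004,-0.0015,0.02]},{"aperture":0.093,"d":[0,0,0.025]},{"aperture":0.093,"d":[0,0,0.025]},{"aperture":0.093,"d":[0,0,0.02]},{"aperture":0.093,"d":[0,0,0.012]},{"aperture":0.093},{"aperture":0.0},{"aperture":0.0},{"aperture":0.0},{"aperture":0.0},{"aperture":0.0},{"aperture":0.0}]' > path.dat && python3 inch.py path.dat 25 && echo '[{"aperture":0,"d":[0,0,-0.01]},{"aperture":0,"d":[0,0,-0.015]},{"aperture":0,"d":[0,0,-0.02]},{"aperture":0,"d":[0,0,-0.02]},{"aperture":0,"d":[0,0,-0.02]},{"aperture":0,"d":[0,0,-0.02]},{"aperture":0,"d":[0,0,-0.01]},{"aperture":0},{"aperture":0}]' > path.dat && python3 inch.py path.dat
python3 - <<'E'
from h import *
import pickle
np.set_printoptions(precision=4,suppress=True)
cs={n:cams.read_camera(n) for n in('side','top')};pickle.dump(cs,open('c1.pkl','wb'))
for n in cs:
    h,s,v=hsv(cs[n])
    for b in blobs((h>105)&(h<125)&(s>170)&(v>70))[:3]: print(n,b[0],b[1].round(1),b[2],[e.round(1) for e in ends(b[3])])
save(cs['side'],'s2.png',(130,100,330,350),2.4)
to(.5668,-.2073,.25,-2.6)
E
```

```text
t: 4.4
tool_pos: [0.4416, -0.216, 0.1377]
orientation: [-2.045, -2.379, -0.001]
force: [-1.1, 8.5, -3.4]
opening: 0.0494
gripper_force: 0.0
t: 5.3
tool_pos: [0.4427, -0.2187, 0.2534]
orientation: [2.051, 2.38, -0.0]
force: [-0.3, -0.2, 0.7]
opening: 0.0006
gripper_force: 0.0
side 218 [184.1 258.2] [179 235  11  47] [array([180.7, 234.9]), array([187.3, 281.1]), array([184.1, 258.2])]
side 109 [200.4  54.3] [191  50  20   9] [array([190.5,  52.2]), array([210.3,  56.5]), array([200.4,  54.3])]
top 38 [313.  231.6] [305 230  17   4] [array([320.9, 230.5]), array([305. , 232.8]), array([313. , 231.6])]
tcp [ 0.4422 -0.2186  0.2524] yaw 8.48 tilt [-0.0015  0.0009 -1.    ] -> tool d [-0.0072  0.1249  0.0022] turn 0.1934 F [-0.28  0.91 -0.19] open 0.0006 grip 0.0 t 5.4
```

View pics/s2.png

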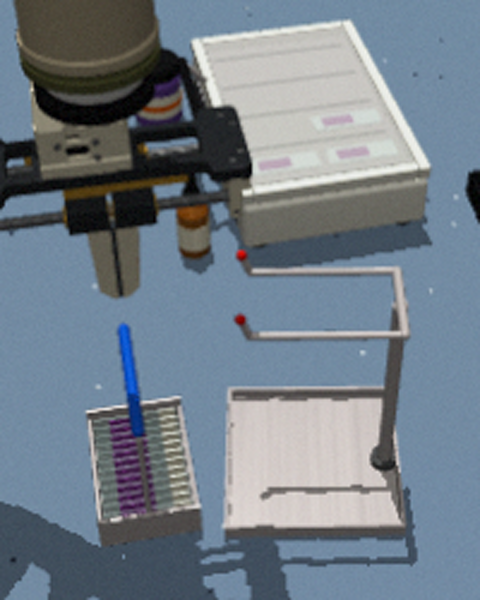

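The fingers had not finished closing when I lifted. The carrier still stands on the bench, unmoved (blue bar at the same pixels). I'll reopen, go down and give the fingers more time to close.

```bash
echo '[{"aperture":0.093},{"aperture":0.093},{"aperture":0.093},{"aperture":0.093},{"aperture":0.093},{"aperture":0.093},{"aperture":0.093},{"aperture":0.093},{"aperture":0.093},{"aperture":0.093},{"aperture":0.093},{"aperture":0.093,"d":[0,0,0.025]},{"aperture":0.093,"d":[0,0,0.025]},{"aperture":0.093,"d":[0,0,0.025]},{"aperture":0.093,"d":[0,0,0.025]},{"aperture":0.093,"d":[0,0,0.015]},{"aperture":0.093}]' > path.dat && python3 inch.py path.dat 25 && echo '[{"aperture":0},{"aperture":0},{"aperture":0},{"aperture":0},{"aperture":0},{"aperture":0},{"aperture":0},{"aperture":0},{"aperture":0},{"aperture":0},{"aperture":0},{"aperture":0},{"aperture":0},{"aperture":0},{"aperture":0}]' > path.dat && python3 inch.py path.dat; python3 -c "
from h import *
to(.442,-.219,.138,8.4)"
```

```text
t: 7.1
tool_pos: [0.4411, -0.216, 0.1355]
orientation: [-2.044, -2.377, -0.002]
force: [-1.0, 12.0, -4.0]
opening: 0.093
gripper_force: 0.0
t: 8.6
tool_pos: [0.441, -0.216, 0.1363]
orientation: [-2.044, -2.377, -0.002]
force: [-1.3, 12.0, -4.9]
opening: 0.0091
gripper_force: 25.0
tcp [ 0.441  -0.216   0.1363] yaw 8.61 tilt [-0.0047  0.0054 -1.    ] -> tool d [-0.0031  0.0005 -0.0017] turn 0.0036 F [-1.32 12.01 -4.91] open 0.0091 grip 25.0 t 8.6
```

The grip now holds the bar (opening 9 mm, 25 N). The 12 N sideways force is probably the gripper body against a prong tip, so I'll lift slowly straight up.

```bash
echo '[{"aperture":0,"d":[0,0,-0.005]},{"aperture":0,"d":[0,0,-0.01]},{"aperture":0,"d":[0,0,-0.01]},{"aperture":0,"d":[0,0,-0.01]},{"aperture":0,"d":[0,0,-0.01]},{"aperture":0,"d":[0,0,-0.01]},{"aperture":0,"d":[0,0,-0.01]},{"aperture":0,"d":[0,0,-0.01]},{"aperture":0,"d":[0,0,-0.01]},{"aperture":0,"d":[0,0,-0.01]},{"aperture":0,"d":[0,0,-0.01]},{"aperture":0,"d":[0,0,-0.01]},{"aperture":0,"d":[0,0,-0.005]},{"aperture":0},{"aperture":0},{"aperture":0}]' > path.dat && python3 inch.py path.dat
python3 - <<'E'
from h import *
import pickle
np.set_printoptions(precision=4,suppress=True)
cs={n:cams.read_camera(n) for n in('side','top')};pickle.dump(cs,open('c1.pkl','wb'))
for n in cs:
    h,s,v=hsv(cs[n])
    for b in blobs((h>105)&(h<125)&(s>170)&(v>70))[:3]: print(n,b[0],b[1].round(1),b[2],[e.round(1) for e in ends(b[3])])
save(cs['side'],'s3.png',(130,100,330,350),2.4)
to(.5668,-.2073,.25,-2.6)
E
```

```text
t: 10.2
tool_pos: [0.4424, -0.2188, 0.2579]
orientation: [-2.05, -2.379, 0.0]
force: [-0.8, 0.1, -3.5]
opening: 0.0089
gripper_force: 25.0
side 262 [178.5 211.9] [173 189  12  48] [array([175.3, 188.8]), array([181.8, 236. ]), array([178.5, 211.9])]
side 109 [200.4  54.3] [191  50  20   9] [array([190.5,  52.2]), array([210.3,  56.5]), array([200.4,  54.3])]
top 33 [317.6 233.3] [312 232  13   4] [array([311.9, 234.3]), array([323.9, 232.3]), array([317.6, 233.3])]
tcp [ 0.4424 -0.2188  0.258 ] yaw 8.48 tilt [-0.0009  0.0005 -1.    ] -> tool d [-0.007   0.1247  0.0079] turn 0.1934 F [-0.34 -0.2  -3.13] open 0.0093 grip 25.0 t 10.3
```

View pics/s3.png

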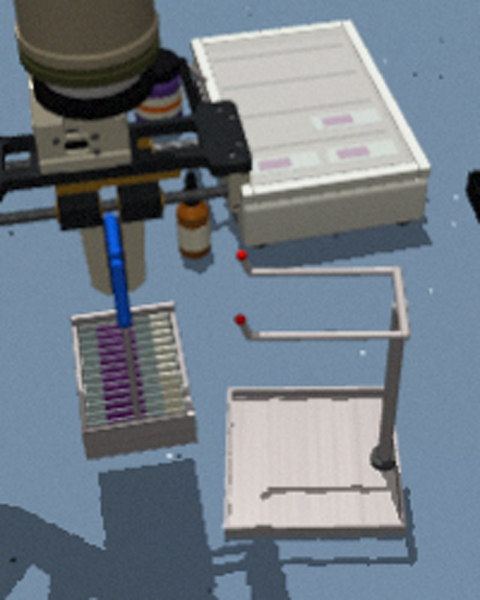

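The carrier hangs level and upright between the fingers, with the bar at (107,215)-(124,325) in the crop. Next I'll check the bar's offset along the fingers and the move to the hook.

```bash
python3 - <<'E'
from h import *
import pickle
np.set_printoptions(precision=4,suppress=True)
cs=pickle.load(open('c1.pkl','rb'))
for z in(.253,.257): 
    P=onz(cs['side'],[[175.3,188.8],[181.8,236.]],z);print(P,P.mean(0),np.linalg.norm(P[0]-P[1]),np.degrees(np.arctan2(*(P[0]-P[1])[[1,0]])))
E
```

```text
[[ 0.4341 -0.1586  0.253 ]
 [ 0.4512 -0.2768  0.253 ]] [ 0.4427 -0.2177  0.253 ] 0.11942615857299402 98.22383854463408
[[ 0.4348 -0.1633  0.257 ]
 [ 0.4517 -0.2806  0.257 ]] [ 0.4432 -0.2219  0.257 ] 0.11857216760740878 98.22383854463406
```

```bash
echo '[{"aperture":0,"rz":0.05},{"aperture":0,"rz":0.05},{"aperture":0,"rz":0.05},{"aperture":0,"rz":0.0434},{"aperture":0,"d":[0.002,0.005,0]},{"aperture":0,"d":[0.002,0.01,0]},{"aperture":0,"d":[0.003,0.015,0]},{"aperture":0,"d":[0.003,0.015,0]},{"aperture":0,"d":[0.003,0.015,0]},{"aperture":0,"d":[0.002,0.015,0]},{"aperture":0,"d":[0.002,0.015,0]},{"aperture":0,"d":[0.002,0.015,0]},{"aperture":0,"d":[0,0.01,0]},{"aperture":0,"d":[0,0.006,0]},{"aperture":0,"d":[0,0.003,0]},{"aperture":0},{"aperture":0}]' > path.dat && python3 inch.py path.dat
python3 - <<'E'
from h import *
import pickle
np.set_printoptions(precision=4,suppress=True)
cs={n:cams.read_camera(n) for n in('side','top')};pickle.dump(cs,open('c2.pkl','wb'))
for n in cs:
    h,s,v=hsv(cs[n])
    for b in blobs((h>105)&(h<125)&(s>170)&(v>70))[:3]: print(n,b[0],b[1].round(1),b[2],[e.round(1) for e in ends(b[3])])
    for b in blobs(((h<8)|(h>172))&(s>100),4)[:3]: print(n,'red',b[0],b[1].round(1))
save(cs['side'],'s4.png',(180,100,340,350),2.4)
to(.5668,-.205,.211,-2.6)
E
```

```text
t: 12.0
tool_pos: [0.5671, -0.2057, 0.2587]
orientation: [-2.271, -2.17, 0.0]
force: [-0.8, 0.4, -3.5]
opening: 0.009
gripper_force: 25.0
side 249 [250.5 204. ] [248 182   6  46] [array([250., 182.]), array([251., 227.]), array([250.5, 204. ])]
side 122 [199.2  54. ] [188  50  23   9] [array([187.7,  51.5]), array([210.3,  56.5]), array([199.2,  54. ])]
side red 108 [361.4 204.6]
side red 54 [356.8 219.9]
side red 17 [230.4 205.9]
top 7 [307.3 181.4] [306 181   4   2] [array([305.9, 181.6]), array([309. , 181.2]), array([307.3, 181.4])]
tcp [ 0.5671 -0.2057  0.2587] yaw -2.62 tilt [-0.     -0.0001 -1.    ] -> tool d [ 0.0007 -0.0003  0.0477] turn -0.0003 F [-0.21 -0.01 -3.91] open 0.0088 grip 25.0 t 12.1
```

View pics/s4.png

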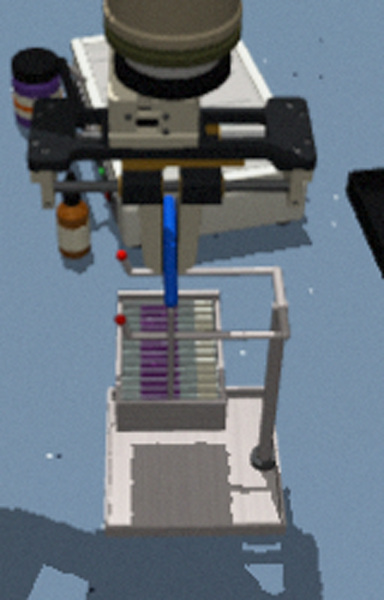

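The carrier is over the prongs, its bar centred behind the tips (crop bar (170,200)-(170,305), tips at (122,255) and (120,320)). Lowering next.

```bash
echo '[{"aperture":0,"d":[0,0,0.01]},{"aperture":0,"d":[0,0,0.01]},{"aperture":0,"d":[0,0,0.01]},{"aperture":0,"d":[0,0,0.01]},{"aperture":0,"d":[0,0,0.005]},{"aperture":0,"d":[0,0,0.002]},{"aperture":0},{"aperture":0}]' > path.dat && python3 inch.py path.dat; python3 -c "
from h import *
to(.5668,-.205,.211,-2.6)"
```

```text
t: 12.9
tool_pos: [0.5677, -0.2057, 0.2122]
orientation: [2.271, 2.17, 0.0]
force: [0.3, 0.1, -3.3]
opening: 0.009
gripper_force: 25.0
tcp [ 0.5677 -0.2057  0.2122] yaw -2.60 tilt [ 7.e-04 -4.e-04 -1.e+00] -> tool d [ 0.0007 -0.0009  0.0012] turn -0.0000 F [ 0.32  0.11 -3.26] open 0.0090 grip 25.0 t 12.9
```

```bash
echo '[{"aperture":0,"d":[0,0,0.002]},{"aperture":0,"d":[0,0,0.001]},{"aperture":0,"d":[0,0,0.001]},{"aperture":0},{"aperture":0}]' > path.dat && python3 inch.py path.dat; python3 -c "
from h import *
to(.5668,-.205,.209,-2.6)"
```

```text
t: 13.4
tool_pos: [0.5678, -0.2058, 0.2087]
orientation: [2.27, 2.17, 0.001]
force: [-3.1, 1.8, 5.4]
opening: 0.009
gripper_force: 25.0
tcp [ 0.5678 -0.2058  0.2087] yaw -2.60 tilt [ 1.3e-03 -7.0e-04 -1.0e+00] -> tool d [ 0.0007 -0.001  -0.0003] turn 0.0000 F [-3.07  1.83  5.39] open 0.0090 grip 25.0 t 13.4
```

The bar is seated (vertical force went from -3.3 N to +5.4 N). Opening and rising.

```bash
echo '[{"aperture":0.05},{"aperture":0.05},{"aperture":0.05},{"aperture":0.05},{"aperture":0.05},{"aperture":0.05},{"aperture":0.05},{"aperture":0.05},{"aperture":0.05,"d":[0,0,-0.01]},{"aperture":0.05,"d":[0,0,-0.02]},{"aperture":0.05,"d":[0,0,-0.02]},{"aperture":0.05,"d":[0,0,-0.02]},{"aperture":0.05,"d":[0,0,-0.02]},{"aperture":0.05}]' > path.dat && python3 inch.py path.dat
python3 - <<'E'
from h import *
import pickle
np.set_printoptions(precision=4,suppress=True)
cs={n:cams.read_camera(n) for n in('side','top')};pickle.dump(cs,open('c3.pkl','wb'))
for n in cs:
    h,s,v=hsv(cs[n])
    for b in blobs((h>105)&(h<125)&(s>170)&(v>70))[:2]: print(n,b[0],b[1].round(1),b[2],[e.round(1) for e in ends(b[3])])
P=onz(cs['side'],[b for b in ends([b for b in blobs((lambda h,s,v:(h>105)&(h<125)&(s>170)&(v>70))(*hsv(cs['side'])))][0][3])[:2]],.208);print(P,P.mean(0))
save(cs['side'],'s5.png',(180,100,340,350),2.4)
to(.488,.201,.25,9.6)
E
```

```text
t: 14.8
tool_pos: [0.5689, -0.2062, 0.3023]
orientation: [2.267, 2.166, 0.004]
force: [0.2, 1.1, 0.5]
opening: 0.0502
gripper_force: 0.0
side 229 [250.4 224. ] [248 201   6  47] [array([249.7, 201. ]), array([251.2, 247. ]), array([250.4, 224. ])]
side 123 [199.1  54. ] [188  50  23   9] [array([187.7,  51.5]), array([210.3,  56.5]), array([199.1,  54. ])]
top 15 [306.9 183.4] [304 182   7   3] [array([304. , 183.3]), array([310. , 183.5]), array([306.9, 183.4])]
[[ 0.5702 -0.1492  0.208 ]
 [ 0.5654 -0.2664  0.208 ]] [ 0.5678 -0.2078  0.208 ]
tcp [ 0.5677 -0.2058  0.2981] yaw -2.60 tilt [ 0.0012 -0.0006 -1.    ] -> tool d [ 0.4027 -0.0981  0.0478] turn -0.2130 F [-0.28 -0.04 -0.22] open 0.0500 grip 0.0 t 14.9
```

View pics/s5.png

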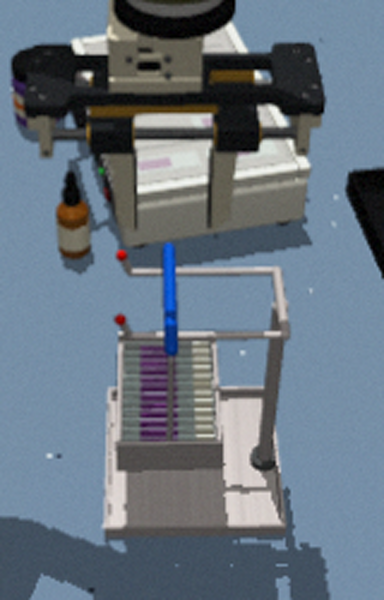

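The carrier hangs upright on both prongs (bar middle at about 0.568, -0.208) and the fingers are free of it. On to the cover handle.

```bash
echo '[{"aperture":0.05,"rz":-0.071},{"aperture":0.05,"rz":-0.071},{"aperture":0.05,"rz":-0.071},{"aperture":0.05,"d":[0.02,-0.001,0]},{"aperture":0.05,"d":[0.04,-0.001,0]},{"aperture":0.05,"d":[0.04,-0.001,0]},{"aperture":0.05,"d":[0.04,-0.001,0]},{"aperture":0.05,"d":[0.04,-0.001,0]},{"aperture":0.05,"d":[0.04,-0.001,0]},{"aperture":0.05,"d":[0.04,-0.001,0]},{"aperture":0.05,"d":[0.04,-0.001,0]},{"aperture":0.05,"d":[0.04,-0.001,0.02]},{"aperture":0.05,"d":[0.04,-0.001,0.03]},{"aperture":0.05,"d":[0.03,-0.001,0.03]},{"aperture":0.05,"d":[0.005,0,0.02]},{"aperture":0.05},{"aperture":0.05}]' > path.dat && python3 inch.py path.dat
python3 - <<'E'
from h import *
import pickle
cs={n:cams.read_camera(n) for n in('side','top')};pickle.dump(cs,open('c4.pkl','wb'))
save(cs['side'],'s6.png',(160,60,320,240),3.3)
to(.489,.201,.116,9.6)
E
```

```text
t: 16.6
tool_pos: [0.4867, 0.2013, 0.1968]
orientation: [-2.027, -2.399, 0.003]
force: [-0.6, -0.1, -0.2]
opening: 0.0499
gripper_force: 0.0
tcp [0.4882 0.2012 0.1989] yaw 9.55 tilt [ 1.6e-03  3.0e-04 -1.0e+00] -> tool d [-0.0003  0.0006  0.0829] turn -0.0009 F [ 0.77 -0.12  0.15] open 0.0497 grip 0.0 t 16.7
```

View pics/s6.png

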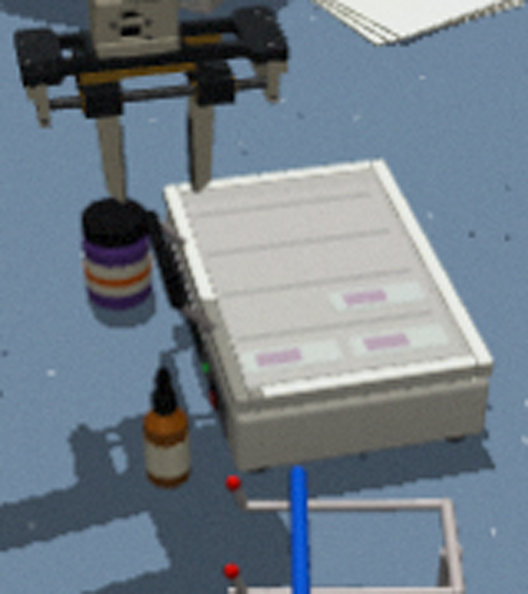

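The open fingers straddle the handle line (tips at crop (118,190) and (203,185), bar at (150,212)-(178,300)), clear of jar and dropper. Down and grip.

```bash
echo '[{"aperture":0.05,"d":[0,0,0.02]},{"aperture":0.05,"d":[0,0,0.02]},{"aperture":0.05,"d":[0,0,0.02]},{"aperture":0.05,"d":[0,0,0.015]},{"aperture":0.05,"d":[0,0,0.008]},{"aperture":0.05},{"aperture":0},{"aperture":0},{"aperture":0},{"aperture":0},{"aperture":0},{"aperture":0},{"aperture":0},{"aperture":0},{"aperture":0},{"aperture":0}]' > path.dat && python3 inch.py path.dat 25
python3 - <<'E'
from h import *
to(.489,.201,.116,9.6)
# arc of handle in warmer frame
for a in range(0,61,5):
    r=np.hypot(225,43);p=np.arctan2(43,225)+np.radians(a);print(a,round(225-r*np.cos(p),1),round(r*np.sin(p)-43,1))
E
```

```text
t: 18.3
tool_pos: [0.4874, 0.2018, 0.1149]
orientation: [2.028, 2.4, 0.0]
force: [-1.4, -0.9, 4.6]
opening: 0.0112
gripper_force: 25.0
tcp [0.4874 0.2018 0.1149] yaw 9.61 tilt [ 1.e-04  1.e-04 -1.e+00] -> tool d [-0.001   0.0015 -0.0011] turn 0.0001 F [-1.4  -0.92  4.55] open 0.0112 grip 25.0 t 18.3
0 -0.0 0.0
5 4.6 19.4
10 10.9 38.4
15 18.8 56.8
20 28.3 74.4
25 39.3 91.1
30 51.6 106.7
35 65.4 121.3
40 80.3 134.6
45 96.3 146.5
50 113.3 157.0
55 131.2 166.0
60 149.7 173.4
```

```bash
echo '[{"aperture":0,"d":[0.002,0,-0.0095]},{"aperture":0,"d":[0.0026,0,0]},{"aperture":0}]' > path.dat && python3 inch.py path.dat >/dev/null 2>&1 <<< '' ; python3 -c "
from h import *
to(.489,.201,.116,9.6)"
```

```text
tcp [0.4891 0.203  0.1243] yaw 9.53 tilt [ 0.0048 -0.0055 -1.    ] -> tool d [-0.0019 -0.0005  0.0083] turn -0.0012 F [ 12.55 -14.63  -5.38] open 0.0115 grip 25.0 t 18.6
```

I put the shift in the wrong column (dx instead of dy). It amounts to about 4 mm along the bar, so I'll undo it and follow the arc properly.

```bash
echo '[{"aperture":0,"d":[-0.0046,0.002,0]},{"aperture":0,"d":[0,0.0026,-0.0099]},{"aperture":0},{"aperture":0}]' > path.dat && python3 inch.py path.dat; python3 -c "
from h import *
to(.4874+.0046*.986,.2018+.0046*.167,.1149+.0194,9.6)"
```

```text
t: 19.0
tool_pos: [0.4915, 0.203, 0.1334]
orientation: [-2.027, -2.399, -0.0]
force: [0.1, 5.2, -3.8]
opening: 0.0115
gripper_force: 25.0
tcp [0.4915 0.203  0.1334] yaw 9.62 tilt [-7.e-04  8.e-04 -1.e+00] -> tool d [-0.0005  0.0004 -0.0009] turn 0.0003 F [ 0.11  5.22 -3.84] open 0.0115 grip 25.0 t 19.0
```

Tracking well at 5 degrees with a load of about 4 N. Next the arc to 30 degrees.

```bash
echo '[{"aperture":0,"d":[0,0.003,-0.0095]},{"aperture":0,"d":[0,0.0033,-0.0095]},{"aperture":0,"d":[0,0.0037,-0.0093]},{"aperture":0,"d":[0,0.0042,-0.0091]},{"aperture":0,"d":[0,0.0046,-0.0089]},{"aperture":0,"d":[0,0.0049,-0.0087]},{"aperture":0,"d":[0,0.0053,-0.0085]},{"aperture":0,"d":[0,0.0057,-0.0082]},{"aperture":0,"d":[0,0.006,-0.0079]},{"aperture":0,"d":[0,0.0063,-0.0077]},{"aperture":0},{"aperture":0}]' > path.dat && python3 inch.py path.dat; python3 -c "
from h import *
to(.4874+.0516*.986,.2018+.0516*.167,.1149+.1067,9.6)"
```

```text
t: 20.2
tool_pos: [0.5359, 0.2111, 0.2214]
orientation: [-2.024, -2.398, 0.005]
force: [-13.8, 3.0, 9.0]
opening: 0.0111
gripper_force: 25.0
tcp [0.5359 0.2111 0.2214] yaw 9.66 tilt [-5.1e-03  4.0e-04 -1.0e+00] -> tool d [-0.001   0.0022 -0.0003] turn 0.0011 F [-13.8    3.04   8.96] open 0.0111 grip 25.0 t 20.2
```

```bash
echo '[{"aperture":0,"d":[0,-0.002,-0.0015]},{"aperture":0,"d":[0,0.0067,-0.0075]},{"aperture":0,"d":[0,0.0071,-0.0071]},{"aperture":0,"d":[0,0.0073,-0.0068]},{"aperture":0,"d":[0,0.0076,-0.0065]},{"aperture":0,"d":[0,0.0079,-0.0061]},{"aperture":0,"d":[0,0.0081,-0.0058]},{"aperture":0},{"aperture":0}]' > path.dat && python3 inch.py path.dat; python3 -c "
from h import *
to(.4874+.0943*.986,.2018+.0943*.167,.1149+.148,9.6)"
```

```text
t: 21.1
tool_pos: [0.5795, 0.2185, 0.2632]
orientation: [-2.025, -2.399, 0.0]
force: [-7.9, 3.9, 5.2]
opening: 0.0113
gripper_force: 25.1
tcp [0.5795 0.2185 0.2632] yaw 9.67 tilt [-0.0014  0.0011 -1.    ] -> tool d [-0.001   0.0007  0.0003] turn 0.0013 F [-7.94  3.92  5.25] open 0.0113 grip 25.1 t 21.1
```

```bash
echo '[{"aperture":0,"d":[0,0.0076,-0.0058]},{"aperture":0,"d":[0,0.0081,-0.0055]},{"aperture":0,"d":[0,0.0088,-0.0046]},{"aperture":0,"d":[0,0.0091,-0.0044]},{"aperture":0,"d":[0,0.0092,-0.0039]},{"aperture":0,"d":[0,0.0093,-0.0035]},{"aperture":0},{"aperture":0},{"aperture":0}]' > path.dat && python3 inch.py path.dat; python3 - <<'E'
from h import *
import pickle
np.set_printoptions(precision=4,suppress=True)
to(.4874+.1477*.986,.2018+.1477*.167,.1149+.1749,9.6)
p=telemetry.read_state()['tool_pos']-np.array([0,0,.003])
u=np.array([np.cos(np.radians(9.6)),np.sin(np.radians(9.6))])
X=(p[:2]-[.4874,.2018])@u;zz=p[2]-.07
print('cover deg',np.degrees(np.arctan2(zz,.225-X))-np.degrees(np.arctan2(43,225)),'radius',np.hypot(zz,.225-X))
cs={n:cams.read_camera(n) for n in('side','top')};pickle.dump(cs,open('c5.pkl','wb'))
save(cs['side'],'s7.png',(150,40,340,300),2.3)
h,s,v=hsv(cs['side']);b=blobs((h>105)&(h<125)&(s>170)&(v>70))[0];P=onz(cs['side'],list(ends(b[3])[:2]),.208);print(P.mean(0),b[0])
E
```

```text
t: 22.0
tool_pos: [0.6312, 0.2266, 0.2906]
orientation: [-2.027, -2.4, -0.001]
force: [-4.0, 3.7, 4.3]
opening: 0.0109
gripper_force: 25.0
tcp [0.6312 0.2266 0.2906] yaw 9.64 tilt [-0.0001  0.0005 -1.    ] -> tool d [-0.0005  0.0018  0.0008] turn 0.0007 F [-4.04  3.7   4.25] open 0.0109 grip 25.0 t 22.0
cover deg 59.213037510850334 radius 0.23153556061893743
[ 0.5678 -0.2078  0.208 ] 237
```

View pics/s7.png

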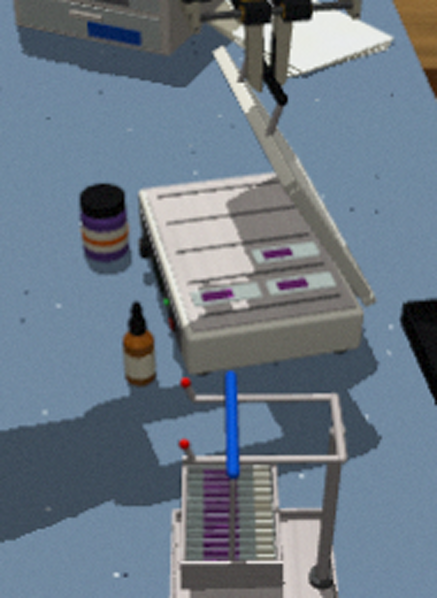

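The cover is held open at about 59 degrees by the fingers on its handle (crop (283,98)). The carrier hangs on both prongs (bar at (232,375)-(232,475)), and the jar and dropper have not moved. Settling, then handing in.

```bash
echo '[{"aperture":0},{"aperture":0},{"aperture":0},{"aperture":0},{"aperture":0}]' > path.dat && python3 inch.py path.dat && python3 -c "
from h import *
to(.6312,.2266,.2906,9.6)
print(job.close_job())"
```

```text
t: 22.6
tool_pos: [0.6311, 0.2266, 0.2906]
orientation: [-2.027, -2.4, -0.0]
force: [-3.4, 4.0, 4.7]
opening: 0.0111
gripper_force: 25.0
tcp [0.6311 0.2266 0.2906] yaw 9.64 tilt [-2.e-04  5.e-04 -1.e+00] -> tool d [-0.      0.0001 -0.    ] turn 0.0007 F [-3.42  3.96  4.74] open 0.0111 grip 25.0 t 22.6
the job is handed in; nothing more can be done
None
```

I handed the job in at 22.6 s, no verdict returned: the carrier hangs upright on both prongs, the fingers hold the cover open at about 59°, and the jar and dropper look unmoved; the gripper pressed at about 12 N, probably on a prong tip, during the carrier pick-up.

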